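# Uncap the microscope and stow its dust cap in the tin

## Robot

A 6-joint arm with a two-finger parallel gripper is mounted at the origin on the work surface. World frame = base frame: x ahead of the robot, y to its left, z up, the work surface at z = 0. Lengths are in m, angles in degrees, forces in N, time in s.
With the tool pointing down it reaches from about 0.325 to 0.85 m from the base axis. Payload 15.5 kg.
Tool frame: the origin (TCP) lies between the finger pads; the fingertips stand arm.tip_extent ahead of it and the grasp point (between the pads) lies 5 mm behind it (arm.tip_extent is the distance from the TCP to the fingertips, in m); z points along the fingers, y is the line along which they close (so a half turn about z gives the same grasp; the last joint's range is limited). The gripper opens to 91 mm and grips with 3 to 60 N. Pads are 32 mm wide; open, the fingers measure 118 mm over their backs; the gripper's body (76 mm by 178 mm) begins 60 mm behind the grasp point.
Start: joints at [64.372, 28.281, 77.091, -0, 74.628, -5.472], TCP at [0.215, 0.587, 0.228] pointing down, gripper open.
Joint ranges: [-166.48, 166.48], [-47.26, 123.95], [12.59, 153.08], [-70.14, 250.14], [6.76, 159.57], [-176.63, 176.63]. Speed limits (degrees/s): [108.29, 108.29, 147.25, 172.46, 172.46, 172.46].

## Interface

Orientations are given as a 3x3 rotation matrix whose columns are the frame's x, y, z axes.
In Python, from rig import arm, hand, kin, telemetry, optics gives the robot as it stands. Calls block until the motion is done:
- arm.move_to(position, orientation): joint-space move of the TCP to a pose.
- arm.move_l(position, orientation=None, feed=0.15): straight line of the TCP; orientation=None keeps the orientation; feed is the mean speed in m/s.
- arm.move_joints(angles): joint-space move.
- hand.grip(opening): finger opening in m; the grip force is fixed at half the most; returns when the fingers have stopped.
- arm.sleep(seconds).
- kin.solve_ik(position, orientation): joint angles nearest the present ones, or None.
- telemetry.observe(): the state.
- optics.snapshot(name): name is "side" or "top" or "wrist"; returns the picture (480x640x3 uint8, red, green, blue); there is no depth.
- optics.get_calibration(name): a dict with "intrinsics" (3x3 intrinsics, pixels), "cam_to_world" (4x4, takes a point from camera to world coordinates). Camera axes: x right, y down, z forward; pixel columns grow to the right and rows downward; lengths in m; the calibration is good to about 2 mm. The wrist camera is an equidistant fisheye: a pixel r from the principal point sees the ray r / f radians off the axis. A picture is of the moment at which its call begins: read the wrist's pose just before it. get_calibration takes no time and is no camera call; for the wrist camera it gives the pose at the moment of the call.
A pose or a line that the arm cannot do raises arm.Unreachable and nothing moves.
- arm.sign_off(): hands the job in; it is judged then, once.
Trained networks look in the newest picture that a camera, given by its name, has taken for a name from the list of things; names that differ only in an ending like _2 or _b are one class to them, and where a whole thing is asked for, a point or a joint stands for the part that bears it (a point fixed in the world has none). Each returns a list of dicts, best first, with "conf" (0 to 1); they miss things now and then, are a little off and sometimes report something else, mostly with a low value. They report only what shows in the picture. A call takes as long as a camera call.
- optics.spot_in(target, camera): "extent" ([left, top, right, bottom] in pixels, round what is visible of it).
- optics.masks_of(target, camera): "mask" (480x640 bool, what is visible of it) and "extent" ([left, top, right, bottom] in pixels, round what is visible of it).
The state is a dict: "t": time; "joint_positions": joint angles; "dq": joint speeds; "tau": joint torques, N m; "ee_pos": TCP position; "tool_rot": TCP orientation; "force": force on the tool from outside, world axes, zero at the start; "torque": the same for the moment, N m; "width": finger opening in m; "grasp_force": force on a finger pad.
Only numpy, scipy, OpenCV 4.12 (cv2) and the standard library are available. Lean on these libraries where they do the work, as an engineer would, in place of code of your own. Each camera call takes 0.05 s, during which the arm holds its last target. There are 200 camera calls.

## Task

Get the microscope ready for viewing: first lift the green lid off the tin and lay it knob up on the black mat. Then draw the blue dust cap off the leaning eyepiece, set it down gently in the tin with its open end down (lower it to the tin's floor, do not drop it in), and put the lid back on the tin so that it is fully seated. Do not bump the microscope or its camera, and leave the other things on the bench where they stand.

Things in the scene. Friction and masses are not known exactly. Their poses are not given: they have to be found in the camera images.
- microscope: White microscope, fixed, base 200 x 150 mm. Origin: centre of the base's underside; z up; -x is the viewer's side. A 30 mm eyepiece tube leans 35 degrees from vertical to -x. Close behind it an upright grey camera, 60 x 60 mm, centred 4 mm to +x, 315 to 400 mm up, blocks a gripper from straight above; one tilted along the tube, closing along the microscope's y, clears it.
- eyepiece_end (a point): Centre of the flat upper end of the eyepiece tube, 49 mm to -x of the microscope's origin and 285 mm up; the tube's axis there is (-0.574, 0, 0.819) in the microscope's frame.
- dust_cap: Blue plastic cap, 38 mm across and 26 mm high, open at one end, 30 g. Origin: centre of its open end; z is its axis, from the open end to the closed top. It starts loosely fitted over the eyepiece tube (inside 33 mm across and 22 mm deep, tube 30 mm), z along the tube's axis: it comes off by a pull of at least 22 mm along that axis.
- tin: Round open aluminium tin, loose, 0.6 kg, 116 mm across outside, 110 mm inside, 36 mm high, floor 4 mm thick. Origin: centre of its underside; z up.
- tin_lid: Green round lid, 129 mm across, 90 g. Origin: centre of the lower edge of its rim; z up. The rim, 10 mm deep and 122 mm across inside, fits loosely over the outside of the tin; the plate's top is 14 mm above the origin; a black round knob in its middle, 18 mm across, rises from there to 42 mm. Starts seated on the tin, its origin 26 mm above the tin's.
- mat: Black rubber mat, 160 x 160 mm and 4 mm thick, fixed to the bench. Origin: centre of its underside; z up.
- flask: Bystander: clear conical flask, 90 mm across, 134 mm high, loose. Origin: centre of its underside.
- green_flask: Bystander: green conical flask, 66 mm across, 98 mm high, loose. Origin: centre of its underside.
- beaker: Bystander: glass beaker, 60 mm across, 75 mm high, loose. Origin: centre of its underside.
- stain_bottle: Bystander: amber bottle with a red cap, 48 mm across, 100 mm high, loose. Origin: centre of its underside.
- slide_box: Bystander: closed wooden slide box, 80 x 120 x 32 mm, loose. Origin: centre of its underside.
- canister: Bystander: small black canister, 30 mm across, 42 mm high, loose. Origin: centre of its underside.
- lens_brush: Bystander: wooden brush, 160 mm long, lying flat, loose. Origin: under its middle.

How it is judged (in metres and radians):
On the way, in this order (a step that is already met when the one before it is completed fails the run):
1. the lid lies knob up on the mat, let go, with the cap still on the eyepiece (x of tin_lid in the frame of mat between -0.05 and 0.05 m and y of tin_lid in the frame of mat between -0.05 and 0.05 m and z of tin_lid in the frame of mat below 0.008 m and angle between tin_lid's own z axis and vertical below 0.1 rad and contact force between the fingers and tin_lid below 0.1 N and linear speed of tin_lid below 0.02 m/s and distance between dust_cap and eyepiece_end below 0.03 m), for 0.2 s.
2. the cap is off the eyepiece, held in the fingers (distance between dust_cap and eyepiece_end above 0.05 m and contact force between the fingers and dust_cap above 0.3 N), for 0.1 s.
3. the cap is lowered, still held, to within 10 mm of the tin's floor, open end down (horizontal distance between dust_cap and tin below 0.045 m and z of dust_cap in the frame of tin below 0.014 m and angle between dust_cap's own z axis and vertical below 0.35 rad and contact force between the fingers and dust_cap above 0.3 N), for 0.05 s.
4. the cap stands open end down in the tin, let go (horizontal distance between dust_cap and tin below 0.045 m and z of dust_cap in the frame of tin below 0.009 m and angle between dust_cap's own z axis and vertical below 0.1 rad and contact force between the fingers and dust_cap below 0.1 N and linear speed of dust_cap below 0.02 m/s), for 0.2 s.
At the end, for the whole second after the job is handed in: The cap stands open end down on the floor of the tin (within 0.1 rad, within 5 mm in height), the tin stands upright on the bench, and the lid is seated on it: centred within 6 mm, down within 2.5 mm and level within 0.05 rad. Everything is at rest and let go (all of step 4 and horizontal distance between tin_lid and tin below 0.006 m and z of tin_lid in the frame of tin between 0.023 and 0.0285 m and angle between each of tin_lid, tin's own z axis and vertical below 0.05 rad and height (world z) of tin below 0.01 m and linear speed of each of tin_lid, tin below 0.02 m/s and contact force between the fingers and tin_lid below 0.1 N); the robot touches nothing.
It fails at once if the microscope or its camera is bumped by the robot (over 8 N) (contact force between any of the arm, the fingers and microscope above 8 N).
It fails at once if the lid or the tin strikes the microscope (over 8 N) (contact force between any of tin_lid, tin and microscope above 8 N).
It fails at once if a bystander is moved by more than 25 mm (distance of any of flask, green_flask, beaker, stain_bottle, slide_box, canister, lens_brush from where it was at the start of the episode above 0.025 m).
It also fails if it takes over 72 s, if anything falls off the work surface, if the arm or the gripper's body presses on something with over 40 N, if the wrist force passes 120 N, or if a joint passes its speed limit or range.

## Working session

There is one attempt and no reset: what is moved stays moved. The work goes in short steps, each a Python script; the robot and the scene stay as the last script left them, time stands still between calls to the robot, and variables do not carry over. Pictures are saved under pics/ and viewed, at most 10 in all, crops included, and the job is handed in when it is done.

```bash
ls; mkdir -p pics; python3 - <<'E'
from rig import arm, hand, kin, telemetry, optics
import cv2, numpy as np
np.set_printoptions(precision=4,suppress=True)
for c in ["side","top"]:
    im=optics.snapshot(c); cv2.imwrite(f"pics/{c}0.png",im[:,:,::-1])
    k=optics.get_calibration(c); print(c,k["intrinsics"],k["cam_to_world"])
    for n in ["microscope","dust_cap","tin","tin_lid","mat","flask","green_flask","beaker","stain_bottle","slide_box","canister","lens_brush"]:
        print(n,[(np.round(d["extent"]).astype(int).tolist(),round(d["conf"],2)) for d in optics.spot_in(n,c)[:2]])
print(arm.tip_extent, telemetry.observe())
E
```

```text
pics
rig.py
side [[455.945    0.     323.1201]
 [  0.     455.945  238.7768]
 [  0.       0.       1.    ]] [[ 0.9852 -0.0827  0.1502  0.4361]
 [-0.1703 -0.5704  0.8035 -0.7933]
 [ 0.0192 -0.8172 -0.5761  0.7005]
 [ 0.      0.      0.      1.    ]]
microscope [([256, 82, 347, 252], 0.91), ([220, 229, 233, 248], 0.27)]
dust_cap [([268, 130, 290, 148], 0.59), ([261, 83, 349, 253], 0.24)]
tin [([282, 310, 326, 324], 0.7), ([239, 356, 348, 455], 0.64)]
tin_lid [([272, 275, 335, 319], 0.83)]
mat [([238, 360, 348, 459], 0.82)]
flask [([390, 296, 438, 373], 0.9)]
green_flask [([376, 234, 404, 282], 0.56), ([220, 231, 233, 249], 0.29)]
beaker [([351, 286, 382, 329], 0.63)]
stain_bottle [([392, 345, 419, 396], 0.67)]
slide_box [([380, 395, 454, 478], 0.69)]
canister [([225, 230, 233, 247], 0.72)]
lens_brush [([199, 256, 267, 273], 0.8)]
top [[439.6932   0.     323.89  ]
 [  0.     439.6932 240.6081]
 [  0.       0.       1.    ]] [[-0.0184 -0.996   0.0873  0.4848]
 [-0.9998  0.0193  0.0095 -0.0617]
 [-0.0111 -0.0871 -0.9961  1.0987]
 [ 0.      0.      0.      1.    ]]
microscope [([136, 195, 
[... 246 characters left out ...]
[412, 185, 433, 209], 0.69)]
slide_box [([437, 182, 490, 218], 0.64)]
canister [([217, 321, 237, 338], 0.59)]
lens_brush [([255, 291, 275, 357], 0.8)]
0.014 {'t': 1.3, 'joint_positions': array([64.3716, 28.2802, 77.0915,  0.0002, 74.627 , -5.4731]), 'dq': array([-0.0289,  0.0402, -0.0149, -0.0657, -0.0919,  0.0272]), 'tau': array([  0.0027, -87.871 , -38.2225,   0.0709,   0.0446,  -0.0001]), 'ee_pos': array([0.2154, 0.5867, 0.2279]), 'tool_rot': array([[-0.9388,  0.3446,  0.    ],
       [ 0.3446,  0.9388,  0.    ],
       [ 0.    ,  0.    , -1.    ]]), 'force': array([ 0.2937, -0.235 ,  0.7711]), 'torque': array([-0.0297, -0.0095,  0.011 ]), 'grasp_force': 0.0, 'width': 0.09117703156787635}
```

View pics/side0.png

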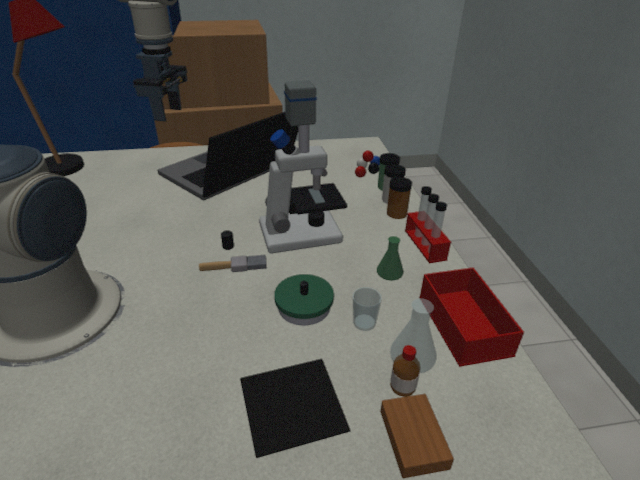

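View pics/top0.png

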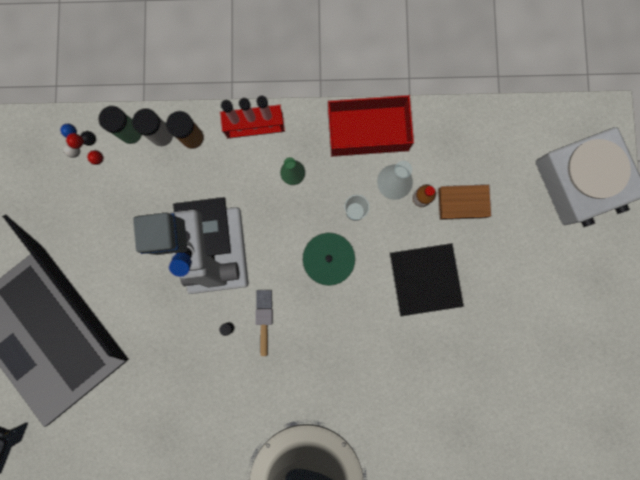

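```bash
cat > h.py <<'E'
from rig import arm, hand, kin, telemetry, optics
import cv2, numpy as np
np.set_printoptions(precision=4,suppress=True)
def ray(c,uv,cal=None):
    k=cal or optics.get_calibration(c); K=k["intrinsics"];T=k["cam_to_world"]
    x=(uv[0]-K[0,2])/K[0,0]; y=(uv[1]-K[1,2])/K[1,1]
    if c=="wrist":
        r=np.hypot(x,y); s=np.sin(r)/r if r>1e-9 else 1; d=np.array([x*s,y*s,np.cos(r)])
    else: d=np.array([x,y,1.])
    d=T[:3,:3]@d; return T[:3,3],d/np.linalg.norm(d)
def onz(c,uv,z,cal=None):
    o,d=ray(c,uv,cal); return o+d*(z-o[2])/d[2]
def tri(rays):
    A=sum(np.eye(3)-np.outer(d,d) for o,d in rays); b=sum((np.eye(3)-np.outer(d,d))@o for o,d in rays)
    p=np.linalg.solve(A,b); return p,[np.linalg.norm(np.cross(p-o,d)) for o,d in rays]
def proj(c,P,cal=None):
    k=cal or optics.get_calibration(c); T=k["cam_to_world"];K=k["intrinsics"]
    q=T[:3,:3].T@(np.asarray(P)-T[:3,3])
    if c=="wrist":
        a=np.arctan2(np.hypot(q[0],q[1]),q[2]); n=np.hypot(q[0],q[1]); q=np.array([q[0]/n*a,q[1]/n*a,1])
    else: q=q/q[2]
    return np.array([K[0,0]*q[0]+K[0,2],K[1,1]*q[1]+K[1,2]])
def cen(m): 
    v,u=np.nonzero(m); return np.array([u.mean(),v.mean()])
def mask(n,c,i=0):
    L=optics.masks_of(n,c); return (L[i]["mask"],L[i]["conf"]) if len(L)>i else (None,0)
E
python3 - <<'E'
from h import *
for c in ["side","top"]: im=optics.snapshot(c)
for n in ["dust_cap","tin_lid"]:
    cs={c:cen(mask(n,c)[0]) for c in ["side","top"]}
    print(n,cs,tri([ray(c,p) for c,p in cs.items()]))
print("mat top cam", onz("top",(427,279),.004))
for z in (.04,.05): print("knob",onz("top",(329,258.5),.068),onz("side",(304,283),.068))
a=mask("mat","side")[0]
if a is not None:
    r=cv2.minAreaRect(np.argwhere(a)[:,::-1].astype(np.float32)); 
    h=cv2.approxPolyDP(max(cv2.findContours(a.astype(np.uint8),0,1)[0],key=cv2.contourArea),6,True)[:,0]
    print(h,[onz("side",p,.004)[:2] for p in h])
for n in ["flask","green_flask","beaker","stain_bottle","slide_box","canister","lens_brush"]:
    for c in ("side","top"):
        m,_=mask(n,c)
        if m is None: continue
        v,u=np.nonzero(m); p=(u.mean(),v.max()) if c=="side" else cen(m)
        print(n,c,onz(c,p,0 if c=="side" else .04)[:2])
s=cv2.imread("pics/side0.png")[75:260,245:365]; t=cv2.imread("pics/top0.png")[190:305,130:260]
cv2.imwrite("pics/crop.png",np.hstack([cv2.resize(s,(389,600)),cv2.copyMakeBorder(cv2.resize(t,(410,363)),0,237,0,0,0)]))
E
```

```text
dust_cap {'side': array([279.9449, 138.1378]), 'top': array([179.6388, 264.1941])} (array([0.5171, 0.2178, 0.2755]), [np.float64(0.0006245953904750924), np.float64(0.0006245953904749008)])
tin_lid {'side': array([304.1609, 295.729 ]), 'top': array([328.159 , 258.6959])} (array([ 0.5341, -0.0611,  0.0282]), [np.float64(5.8939609085590984e-05), np.float64(5.893960908566996e-05)])
mat top cam [ 0.4804 -0.3046  0.004 ]
knob [ 0.5327 -0.0631  0.068 ] [ 0.5333 -0.0651  0.068 ]
knob [ 0.5327 -0.0631  0.068 ] [ 0.5333 -0.0651  0.068 ]
[[322 359]
 [241 378]
 [257 457]
 [349 430]] [array([ 0.5469, -0.2183]), array([ 0.392 , -0.2388]), array([ 0.4129, -0.3946]), array([ 0.5662, -0.3724])]
flask top [ 0.7227 -0.2285]
green_flask side [ 0.7516 -0.0033]
green_flask top [0.7493 0.025 ]
beaker side [ 0.6517 -0.154 ]
beaker top [ 0.6585 -0.1304]
stain_bottle side [ 0.6818 -0.321 ]
stain_bottle top [ 0.6837 -0.2965]
slide_box side [ 0.6516 -0.4632]
slide_box top [ 0.6668 -0.3932]
canister side [0.3676 0.1742]
canister top [0.7509 0.024 ]
lens_brush side [0.388  0.0773]
lens_brush top [0.3988 0.096 ]
```

View pics/crop.png

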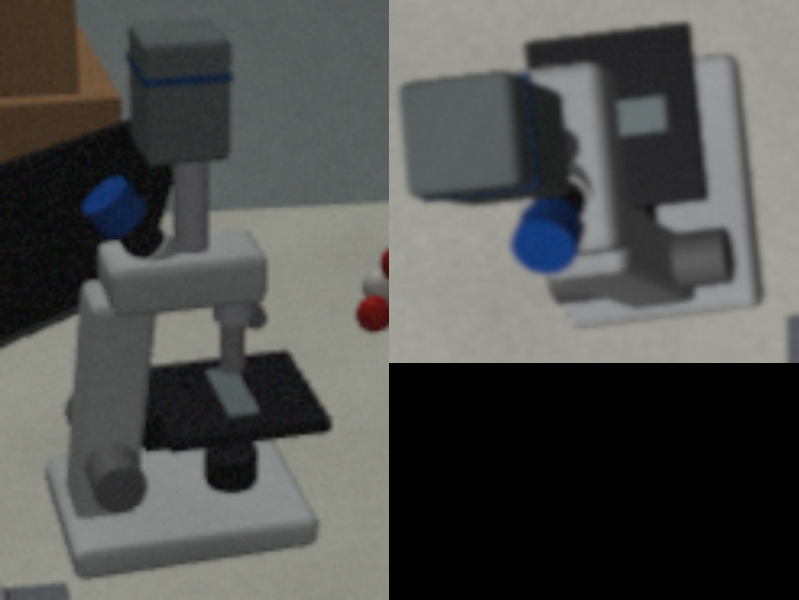

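```bash
cat >> h.py <<'E'
def down(yaw):  # tool z down, tool y along (cos,sin)(yaw)
    a=np.radians(yaw); y=np.array([np.cos(a),np.sin(a),0]); z=np.array([0,0,-1.]); return np.c_[np.cross(y,z),y,z]
E
python3 - <<'E'
from h import *
from scipy.optimize import least_squares
sc=lambda u,v:(245+u*120/389,75+v*185/600); tc=lambda u,v:(130+(u-389)*130/410,190+v*115/363)
o=[]
h=.03
for (u,v),(sx,sy) in zip([(129,30),(210,20),(229,40),(150,48)],[(-1,1),(1,1),(1,-1),(-1,-1)]): o.append(("side",sc(u,v),(.004+sx*h,sy*h,.4)))
for (u,v),(sx,sy) in zip([(403,80),(520,73),(527,193),(410,197)],[(1,1),(1,-1),(-1,-1),(-1,1)]): o.append(("top",tc(u,v),(.004+sx*h,sy*h,.4)))
o+=[("side",sc(82,575),(-.1,-.075,0)),("side",sc(317,540),(.1,-.075,0)),("top",tc(739,57),(.1,-.075,.01)),("top",tc(761,303),(-.1,-.075,.005))]
c=(-.049+.009*.574,0,.285-.009*.819)
o+=[("side",(279.9,138.1),c),("top",(179.6,264.2),c)]*2
T=lambda p,q:(p[0]+np.cos(p[2])*q[0]-np.sin(p[2])*q[1],p[1]+np.sin(p[2])*q[0]+np.cos(p[2])*q[1],q[2])
f=lambda p:np.concatenate([proj(k,T(p,q))-uv for k,uv,q in o])
r=least_squares(f,[.56,.22,.08],loss="soft_l1"); print(r.x,np.degrees(r.x[2])); print(f(r.x).reshape(-1,2))
print("cap",T(r.x,c))
p=telemetry.observe()
q=kin.solve_ik(np.array([.15,.37,.36]),p["tool_rot"]); print(q)
arm.move_joints(q)
q=np.array(q); q[0]-=68+7; arm.move_joints(q)
print(telemetry.observe()["ee_pos"])
for yaw in (90,-90,60,120,0): print(yaw,kin.solve_ik(np.array([.534,-.062,.25]),down(yaw)),kin.solve_ik(np.array([.48,-.305,.035]),down(yaw)))
E
```

```text
[0.5608 0.218  0.0758] 4.343070968386309
[[-0.7773 -3.8245]
 [ 0.33   -2.1287]
 [ 0.6144 -0.3812]
 [-2.2983 -1.2903]
 [-0.7055  0.1815]
 [-0.7618 -1.1349]
 [-0.5968 -2.1442]
 [-0.8185  0.1402]
 [-3.0401  2.3062]
 [ 0.3073  2.9664]
 [ 1.6717 -0.0927]
 [ 1.3741  1.7993]
 [ 0.4311 -0.3169]
 [ 1.2788  0.2261]
 [ 0.4311 -0.3169]
 [ 1.2788  0.2261]]
cap (np.float64(0.5171329648605156), np.float64(0.21465849912033783), 0.27762899999999996)
[ 59.3461   2.2544  93.2572   0.0009  84.4884 -10.4993]
[ 0.3963 -0.0485  0.36  ]
90 [ -12.9879   19.9585   87.6904   -0.       72.3511 -102.9879] [ -38.4482   38.3048   95.5264   -0.       46.1688 -128.4482]
-90 [-12.9879  19.9585  87.6904  -0.      72.3511  77.0121] [-38.4482  38.3048  95.5264  -0.      46.1688  51.5518]
60 [-12.9879  19.9585  87.6904  -0.      72.3511 -72.9879] [-38.4482  38.3048  95.5264  -0.      46.1688 -98.4482]
120 [ -12.9879   19.9585   87.6904   -0.       72.3511 -132.9879] [ -38.4482   38.3048   95.5264   -0.       46.1688 -158.4482]
0 [-12.9879  19.9585  87.6904  -0.      72.3511 -12.9879] [-38.4482  38.3048  95.5264  -0.      46.1688 -38.4482]
```

```bash
python3 - <<'E'
from h import *
arm.move_to(np.array([.5335,-.062,.22]),down(0))
cal=optics.get_calibration("wrist"); im=optics.snapshot("wrist"); cv2.imwrite("pics/w1.png",im[:,:,::-1])
print(cal["intrinsics"],cal["cam_to_world"])
L=optics.masks_of("tin_lid","wrist")
for l in L[:2]:
    m=l["mask"]; print(l["conf"],l["extent"],m.sum())
m=L[0]["mask"]; cs=max(cv2.findContours(m.astype(np.uint8),0,1)[0],key=cv2.contourArea)[:,0]
P=np.array([onz("wrist",p,.04,cal)[:2] for p in cs]); 
c,r=cv2.minEnclosingCircle(P.astype(np.float32)); print(c,r, P.min(0),P.max(0))
E
```

```text
[[371.6483   0.     318.5057]
 [  0.     371.6483 241.572 ]
 [  0.       0.       1.    ]] [[ 1.     -0.0001  0.      0.5322]
 [-0.0001 -0.9583 -0.2858  0.0177]
 [ 0.0001  0.2858 -0.9583  0.3779]
 [ 0.      0.      0.      1.    ]]
0.96 [252.9, 152.0, 382.8, 287.2] 14119
(0.5314528942108154, -0.06482753157615662) 0.06547992676496506 [ 0.4683 -0.1299] [ 0.5948 -0.0006]
```

View pics/w1.png

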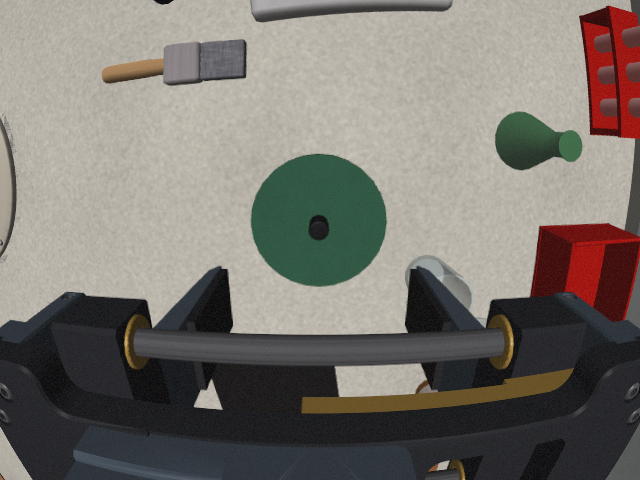

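```bash
python3 - <<'E'
from h import *
cal=optics.get_calibration("wrist")
k=onz("wrist",(318.5,230),.068,cal); print("knob",k)
x,y=.5325,(k[1]-.064)/2; print(x,y)
arm.move_l([x,y,.12],feed=.12)
hand.grip(.05)
arm.move_l([x,y,.057],feed=.06)
hand.grip(0.0); s=telemetry.observe(); print(s["width"],s["grasp_force"],s["force"],s["t"])
arm.move_l([x,y,.13],feed=.1); s=telemetry.observe(); print(s["width"],s["force"],s["ee_pos"])
arm.move_to(np.array([.48,-.305,.13]),down(0))
arm.move_l([.48,-.305,.036],feed=.08); s=telemetry.observe(); print(s["force"])
hand.grip(.04)
arm.move_l([.48,-.305,.2],feed=.2)
cal=optics.get_calibration("wrist"); im=optics.snapshot("wrist"); cv2.imwrite("pics/w2.png",im[:,:,::-1])
for n in("tin_lid","tin"):
  for l in optics.masks_of(n,"wrist")[:2]:
    cs=max(cv2.findContours(l["mask"].astype(np.uint8),0,1)[0],key=cv2.contourArea)[:,0]
    P=np.array([onz("wrist",p,.018 if n=="tin_lid" else .036,cal)[:2] for p in cs],np.float32); print(n,l["conf"],l["extent"],cv2.minEnclosingCircle(P))
print(telemetry.observe()["t"])
E
```

```text
knob [ 0.5326 -0.0648  0.068 ]
0.5325 -0.06439454824298503
0.01727049284270051 30.00030130147934 [ 0.3643 -1.1941  1.399 ] 9.725
0.016805135726455995 [-0.1982  0.1708 -2.1404] [ 0.5321 -0.0643  0.1295]
[ 0.2075 -0.2396  0.0729]
tin_lid 0.73 [254.1, 152.6, 387.1, 284.1] ((0.4791549742221832, -0.30576902627944946), 0.06467306613922119)
tin 0.94 [322.8, 1.2, 428.3, 31.3] ((0.5300127267837524, -0.10102860629558563), 0.048037633299827576)
14.5667
```

View pics/w2.png

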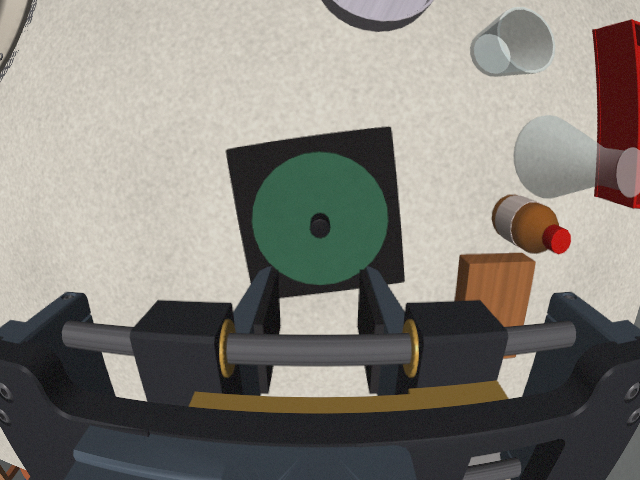

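```bash
cat >> h.py <<'E'
YAW=np.radians(4.3)
def tilt(deg): # tool axis tilted deg from vertical, along mic x
    a=np.radians(deg); c,s=np.cos(YAW),np.sin(YAW)
    z=np.array([np.sin(a)*c,np.sin(a)*s,-np.cos(a)]); y=np.array([-s,c,0]); return np.c_[np.cross(y,z),y,z]
E
python3 - <<'E'
from h import *
arm.move_to(np.array([.5325,-.064,.24]),down(90))
hand.grip(.07)
cal=optics.get_calibration("wrist"); im=optics.snapshot("wrist"); cv2.imwrite("pics/w3.png",im[:,:,::-1])
for l in optics.masks_of("tin","wrist")[:2]:
    cs=max(cv2.findContours(l["mask"].astype(np.uint8),0,1)[0],key=cv2.contourArea)[:,0]
    P=np.array([onz("wrist",p,.036,cal)[:2] for p in cs],np.float32); print(l["conf"],l["extent"],cv2.minEnclosingCircle(P),P.min(0),P.max(0))
R=tilt(35); ax=-R[:,2]; cap=np.array([.517,.2155,.277])
pre=cap+.085*ax
print(pre,kin.solve_ik(pre,R),kin.solve_ik(cap,R))
arm.move_to(np.array([.40,.05,.40]),down(90))
arm.move_to(np.array([.41,.2,.42]),tilt(20))
arm.move_to(pre,R)
cal=optics.get_calibration("wrist"); im=optics.snapshot("wrist"); cv2.imwrite("pics/w4.png",im[:,:,::-1])
for l in optics.masks_of("dust_cap","wrist")[:2]:
    m=l["mask"]; print(l["conf"],l["extent"],cen(m),"expected",proj("wrist",cap,cal),proj("wrist",cap+.013*ax,cal))
print(telemetry.observe()["t"],cal["cam_to_world"])
E
```

```text
0.66 [259.2, 155.2, 374.7, 271.7] ((0.531117856502533, -0.06537528336048126), 0.0589505173265934) [ 0.4729 -0.1233] [ 0.5889 -0.007 ]
0.55 [361.8, 367.8, 405.7, 396.4] ((0.7343673706054688, 0.016014784574508667), 0.03350364789366722) [ 0.7103 -0.0138] [0.7584 0.0416]
[0.4684 0.2118 0.3466] [ 25.5359   0.2541 107.4739 -18.5964  40.6528 -58.0228] [ 22.8536   9.4826 109.7955 -22.1391  28.9659 -55.0334]
0.79 [290.2, 220.6, 348.6, 280.3] [320.1492 253.1692] expected [322.8294 254.6099] [323.0038 260.9055]
18.75 [[-0.0723  0.6212  0.7803  0.3123]
 [ 0.9974  0.0457  0.056   0.1978]
 [-0.0009  0.7823 -0.6229  0.4291]
 [ 0.      0.      0.      1.    ]]
```

View pics/w4.png

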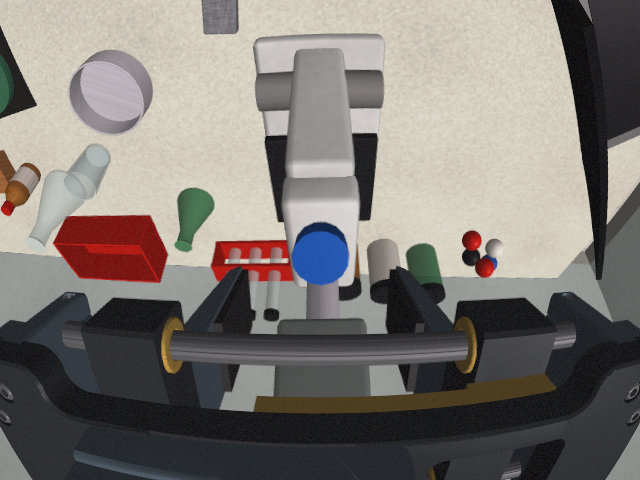

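```bash
python3 - <<'E'
from h import *
R=tilt(35); ax=-R[:,2]; cap=np.array([.517,.2138,.277])
g=cap+.003*ax
arm.move_l(cap+.06*ax,R,feed=.1); hand.grip(.06)
arm.move_l(g,R,feed=.07); s=telemetry.observe(); print(s["force"],s["ee_pos"])
hand.grip(0.0); s=telemetry.observe(); print(s["width"],s["grasp_force"],s["force"])
arm.move_l(g+.09*ax,R,feed=.07); s=telemetry.observe(); print(s["width"],s["grasp_force"],s["force"],s["t"])
optics.snapshot("side"); im=optics.snapshot("side"); cv2.imwrite("pics/s5.png",cv2.resize(im[60:260,150:400,::-1],None,fx=2.5,fy=2.5))
E
```

```text
[-0.2423 -0.9317 -0.5763] [0.5153 0.2137 0.2797]
0.0367349563702916 29.99071318656206 [-4.0723  2.7582  3.9268]
0.036455973134073276 29.96621330268681 [0.2747 0.347  0.1817] 22.4167
```

View pics/s5.png

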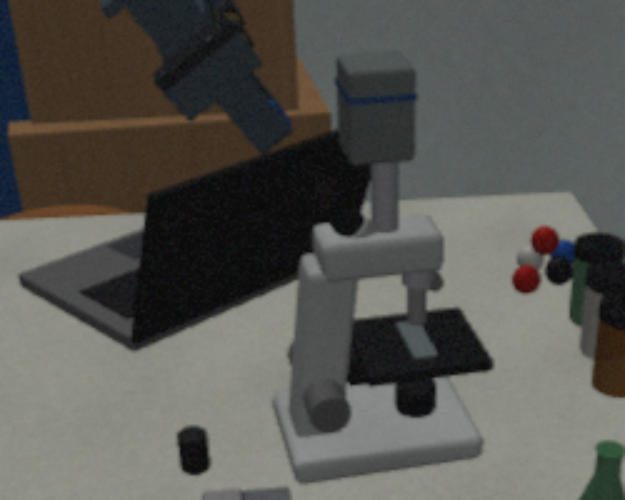

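```bash
python3 - <<'E'
from h import *
arm.move_to(np.array([.41,.2,.42]),tilt(20))
arm.move_to(np.array([.40,.05,.38]),down(90))
c=np.array([.5318,-.0648,0])
arm.move_to(c+[0,0,.12],down(90))
im=optics.snapshot("wrist"); cv2.imwrite("pics/w6.png",im[:,:,::-1])
arm.move_l(c+[0,0,.034],feed=.08); arm.sleep(.2)
f0=telemetry.observe()["force"]; print(f0)
for z in np.arange(.031,.016,-.0015):
    arm.move_l(c+[0,0,z],feed=.02); arm.sleep(.1); s=telemetry.observe(); print(round(z,4),s["ee_pos"][2],s["force"]-f0)
    if abs(s["force"][2]-f0[2])>3: break
arm.sleep(.1); print(s["width"],s["grasp_force"],s["t"])
E
```

```text
[ 0.2736  0.7905 -0.3751]
0.031 0.03093330183531987 [ 0.5259 -0.8486 -0.1883]
0.0295 0.02947576445686159 [ 0.4123 -0.9521 -0.0837]
0.028 0.027968972652363377 [ 0.1193 -0.0689 -0.3146]
0.0265 0.026472864470166182 [ 0.1245 -0.4857  0.1822]
0.025 0.024954869575277726 [-0.4333 -0.1723 -0.5389]
0.0235 0.02347271294209897 [-0.5485 -0.8877  0.4631]
0.022 0.021985019369693035 [-0.43   -0.3739  0.7394]
0.0205 0.020489285905504993 [-0.4428 -1.142   0.2041]
0.019 0.019633159933935933 [-3.5236  1.7356 17.3506]
0.03679057269263755 30.002620867453516 29.6833
```

View pics/w6.png

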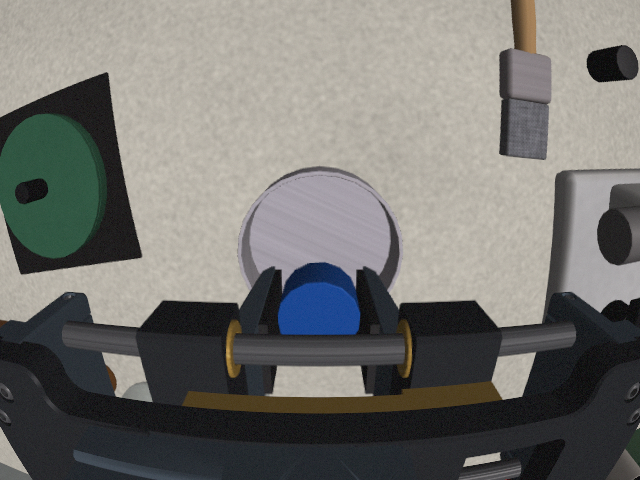

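```bash
python3 - <<'E'
from h import *
c=np.array([.5318,-.0648,0])
arm.move_l(c+[0,0,.0203],feed=.02)
hand.grip(.055); arm.sleep(.2); print(telemetry.observe()["width"])
arm.move_l(c+[0,0,.06],feed=.06); arm.move_l(c+[0,0,.24],feed=.15)
cal=optics.get_calibration("wrist"); im=optics.snapshot("wrist"); cv2.imwrite("pics/w7.png",im[:,:,::-1])
for n,z in(("tin",.036),("dust_cap",.03)):
  for l in optics.masks_of(n,"wrist")[:1]:
    cs=max(cv2.findContours(l["mask"].astype(np.uint8),0,1)[0],key=cv2.contourArea)[:,0]
    P=np.array([onz("wrist",p,z,cal)[:2] for p in cs],np.float32); print(n,l["conf"],l["extent"],cv2.minEnclosingCircle(P),P.min(0),P.max(0))
print(telemetry.observe()["t"])
E
```

```text
0.05518763618101353
tin 0.87 [264.3, 159.8, 376.6, 272.9] ((0.5307767391204834, -0.06519443541765213), 0.0587371289730072) [ 0.4734 -0.123 ] [ 0.5894 -0.0079]
dust_cap 0.88 [297.3, 193.5, 336.5, 231.2] ((0.5283122062683105, -0.06548886001110077), 0.02112923562526703) [ 0.5077 -0.086 ] [ 0.548  -0.0477]
33.0333
```

View pics/w7.png

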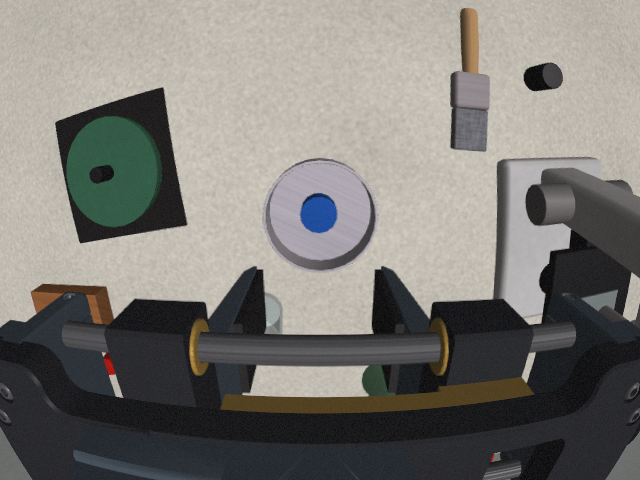

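```bash
python3 - <<'E'
from h import *
m=np.array([.48,-.305,0]); c=np.array([.5322,-.0648,0])
arm.move_to(m+[0,0,.13],down(0)); hand.grip(.04)
arm.move_l(m+[0,0,.036],feed=.08); hand.grip(0.); s=telemetry.observe(); print(s["width"],s["force"])
arm.move_l(m+[0,0,.13],feed=.1)
arm.move_to(c+[0,0,.13],down(0)); arm.move_l(c+[0,0,.07],feed=.08); arm.sleep(.2)
f0=telemetry.observe()["force"]; print(f0)
for z in np.arange(.068,.0545,-.0015):
    arm.move_l(c+[0,0,z],feed=.03); arm.sleep(.1); s=telemetry.observe(); print(round(z,4),s["ee_pos"],s["force"]-f0)
    if s["force"][2]-f0[2]>4: break
print(s["t"])
E
```

```text
0.01712342133620923 [-0.9515 -0.095   4.0271]
[-0.5455  0.646  -1.0578]
0.068 [ 0.5322 -0.0648  0.068 ] [ 0.3526 -0.6618 -0.6535]
0.0665 [ 0.5322 -0.0648  0.0665] [ 0.77   -1.0244  0.5282]
0.065 [ 0.5322 -0.0648  0.065 ] [ 0.9338 -1.3852  0.723 ]
0.0635 [ 0.5322 -0.0648  0.0635] [0.683  0.1911 0.2491]
0.062 [ 0.5322 -0.0648  0.062 ] [ 0.1314 -0.7333  0.7263]
0.0605 [ 0.5322 -0.0648  0.0605] [ 0.9138 -0.9875  0.1584]
0.059 [ 0.5322 -0.0648  0.059 ] [ 0.113  -1.4066  0.1315]
0.0575 [ 0.5324 -0.0649  0.058 ] [-0.705  -0.569  12.7863]
42.325
```

```bash
python3 - <<'E'
from h import *
c=np.array([.5322,-.0648,0])
hand.grip(.04); arm.move_l(c+[0,0,.24],feed=.15)
cal=optics.get_calibration("wrist"); im=optics.snapshot("wrist"); a=im
for l in optics.masks_of("tin_lid","wrist")[:1]:
    cs=max(cv2.findContours(l["mask"].astype(np.uint8),0,1)[0],key=cv2.contourArea)[:,0]
    P=np.array([onz("wrist",p,.04,cal)[:2] for p in cs],np.float32); print(l["conf"],cv2.minEnclosingCircle(P))
arm.move_to(np.array([.38,-.2,.35]),down(0))
b=optics.snapshot("side")[230:350,230:390]
cv2.imwrite("pics/f.png",cv2.resize(b[:,:,::-1],None,fx=5,fy=5)); print(telemetry.observe()["t"])
E
```

```text
0.93 ((0.5316110253334045, -0.06573948264122009), 0.06522796303033829)
45.3083
```

View pics/f.png

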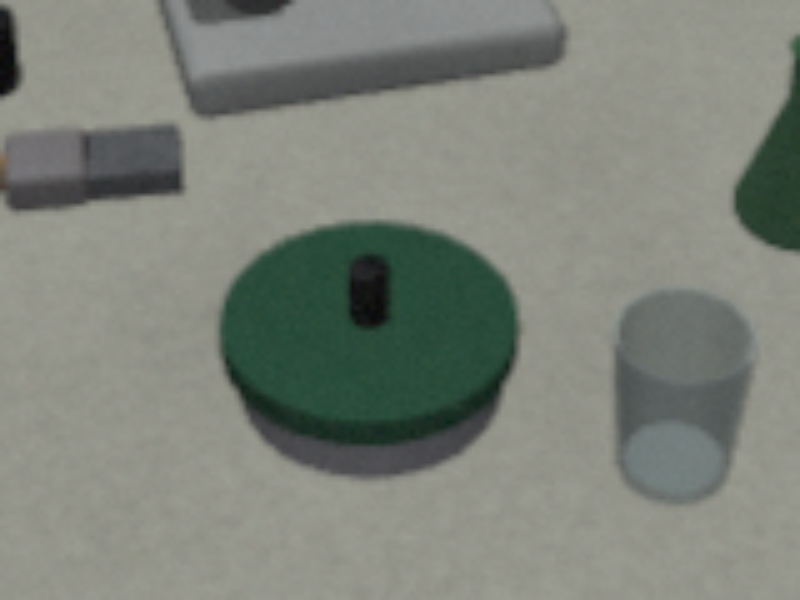

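The lid sits level and centred on the tin: its plate is at crop pixel (370,325) and the tin's wall shows evenly below it. I'm handing the job in.

```bash
python3 -c "
from rig import arm; print(arm.sign_off())"
```

```text
the job is handed in; nothing more can be done
None
```

I handed the job in at about 45 s: the dust cap stands open end down in the tin and the lid is back on, seated and level in the last pictures; the sign-off gave no verdict.

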